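Index the glass-dividing head with its outer ring

TASK

Lift the clear grit hood off the dividing head and set it down (do not drop it) upright in the middle of the green mat. Then turn the large black outer ring of the double knob until its yellow pointer clicks in exactly at the red stud, without turning the small red fine knob inside it. Let go of everything, do not bump the glass clamped in the head, and leave the other things on the bench where they are.

Things in the scene. Friction and masses are not known exactly. Their poses are not given: they have to be found in the camera images.
- dial_axis (a point): Point on the vertical axis of the double knob, on the top face of the dividing head, 70 mm over the bench. The head is a fixed blue housing 290 x 140 mm (10 mm high foot 310 x 156 mm), at a yaw within 17 degrees; it reaches from 75 mm behind this point (-x of this point) to 215 mm ahead (+x, towards the clamped glass). Once the hood is off, nothing else within 100 mm of the axis is over 4 mm high.
- ring_grip (a point): Point on the axis, 25 mm above the head's top, half-way up the part of the outer ring to grip: a black round band 60 mm across, from 8 to 36 mm above the head. Grip it across its diameter from straight above, with the fine knob (34 mm across, 37 to 54 mm above the head) between the fingers. Below the band is a flange 76 mm across, 4 mm high. Finger tips fit down to 5 mm above the head.
- ring (a joint): Angle of the outer ring, rad, anticlockwise from above; at 0 its yellow pointer points along -x of dial_axis (away from the glass). It clicks (detent) at every 30 degrees: 0, +-0.524, +-1.047, +-1.571, +-2.094; about 0.3 N m to go over; it springs to the nearest click when let go. Stops at +-2.6. Starts at -0.524, 0 or 0.524.
- ring_aim (a point): The point at which the ring's yellow pointer aims, 48 mm from the axis (the pointer's tip is at 42 mm), on the circle of the studs; turns with the ring.
- stud_red: Red stud on the top face of the head, a flat disc 11 mm across and 3 mm high, 48 mm from the knob's axis, fixed at one of four clicks of the ring (joint ring -2.094, -1.571, 1.571 or 2.094); the other three hold white studs of the same size. The origin lies under its centre.
- fine_mark (a point): White line on top of the red inner fine knob, 15 mm from the axis. The knob turns at the slightest touch and must stay put.
- hood_grip (a point): Centre of the blue round grip (30 mm across and high) on top of the grit hood: a loose clear cup, mouth down, 122 mm across at its lower rim, about 0.22 kg. The point is on its axis, 85 mm above its lower rim; its flat top is 66 mm above that rim. z is up. It starts on the head, over the double knob: lift it 60 mm straight up before moving sideways.
- mat_top (a point): Centre of the top of the green parking mat, 136 x 136 mm, its top 6 mm over the bench; fixed left or right of the head. With the hood standing on it, hood_grip is 85 mm above this point. Bystanders near it are up to 100 mm high.
- glass: Glass tumbler clamped in the head, 150 mm from dial_axis along its +x; it turns with the ring. 82 mm across at the rim; the chuck below it is 100 mm across. The origin lies on its axis, 76 mm over the bench; its rim is 141 mm above the origin. Carry the hood round it, without touching.
- stone: Bystander: brown grinding wheel lying flat, 120 mm across, 22 mm high. Origin under its centre.
- tumbler: Bystander: empty glass tumbler, 84 mm across, 95 mm high. Origin under its centre.
- jar: Bystander: amber jar with a steel lid, 80 mm across, 100 mm high. Origin under its centre.
- felt: Bystander: grey felt polishing wheel lying flat, 90 mm across, 30 mm high. Origin under its centre.
- block: Bystander: orange dressing block, 110 x 50 x 35 mm. Origin under its centre.
There are look-alikes about, which are no part of the job. What is shaped like the part that bears hood_grip but turquoise is not meant.

How it is judged:
By the outcome, as a careful person would: the job done as asked, in the order asked, and still so for the second after the job is handed in, with the robot touching nothing.
It also fails if it takes over 61 s, if anything falls off the work surface, if the arm or the gripper's body presses on something with over 40 N, if the wrist force passes 120 N, or if a joint passes its speed limit or range.

ROBOT

A 6-joint arm with a two-finger parallel gripper is mounted at the origin on the work surface. World frame = base frame: x ahead of the robot, y to its left, z up, the work surface at z = 0. Lengths are in mm, angles in rad, forces in N, time in s.
With the tool pointing down it reaches from about 325 to 850 mm from the base axis. Payload 4.4 kg.
Tool frame: the origin (TCP) lies on the mounting face of the last link; the fingertips stand robot.nose_length ahead of it and the grasp point (between the pads) lies 180 mm ahead of it (robot.nose_length is the distance from the TCP to the fingertips, in mm); z points along the fingers, y is the direction in which the jaws open and shut (so a half turn about z gives the same grasp; the last joint's range is limited). The gripper opens to 94 mm and grips with 3 to 60 N. Pads are 16 mm wide; open, the fingers measure 119 mm over their backs; the gripper's body (75 mm by 177 mm) begins 78 mm behind the grasp point.
Start: joints at [1.105, 0.207, 1.542, -0, 1.393, -0.15], TCP at [178.592, 546.565, 404.647] pointing down, gripper open.
Joint ranges: [-2.73, 2.73], [-0.86, 2.22], [0.23, 2.46], [-1.11, 4.25], [0.08, 2.63], [-2.82, 2.82]. Speed limits (rad/s): [2.79, 2.79, 3.14, 3.14, 3.14, 3.14].

INTERFACE

Orientations are given as a rotation vector (axis times angle).
In Python, from rig import robot gives the robot as it stands.
- The arm moves only by the tool step_arm, never from a script. Its argument "series" is a list that holds one entry, the list of rows, each a list of 7 numbers: the shift along the tool's x, y, z in cm, then the turn, a rotation vector about the tool's x, y, z in degrees, then the gripper command: -1 is fully open, 1 is shut, values between are in proportion. In form: [[[x, y, z, rx, ry, rz, jaw], ...]]. A call has 1 to 10 rows; each row is the pose to reach, as a shift and turn from the pose commanded when the call began, along the tool's axes at that moment; what a row does not reach only later rows make up. A row lasts 1/12 s, in which the tool goes at most 41.7 mm and 7.16 degrees, less where a joint would pass 70% of its speed; a pose out of reach is approached as far as the arm can. A call with a gripper value outside its range is refused whole. The fingers move at their own pace and stop on an object; "newtons" is the grip in N (left out, the last holds). Time passes only in rows, so rows that repeat a pose let the fingers close. It gives the time, the measured TCP pose, the force and the opening at its end, in the units of the state.
- robot.sense(): the state, without advancing time (a new reading comes with each control period).
- robot.grab_frame(name): name is "scene" or "top"; returns (picture, depth): 384x512x3 uint8, red, green, blue; 384x512 float32, mm along the optical axis (not along the pixel's ray), 0 where there is no reading.
- robot.camera_model(name): a dict with "camera_matrix" (3x3 intrinsics, pixels), "cam_to_world" (4x4, takes a point from camera to world coordinates). Camera axes: x right, y up, looking along -z (the intrinsics and any distortion apply to the point x, -y, -z); pixel columns grow to the right and rows downward; lengths in mm; the calibration is good to about 2 mm. A picture is of the moment at which its call begins. camera_model takes no time and is no camera call.
- robot.finish_job(): hands the job in, once; it reports no verdict.
Trained networks look in the newest picture that a camera, given by its name, has taken for a name from the list of things; names that differ only in an ending like _2 or _b are one class to them, and where a whole thing is asked for, a point or a joint stands for the part that bears it (a point fixed in the world has none). Each returns a list of dicts, best first, with "confidence" (0 to 1); they miss things now and then, are a little off and sometimes report something else, mostly with a low value. They report only what shows in the picture. A call takes as long as a camera call. They do not tell look-alikes from the thing itself.
- robot.silhouettes(name, camera): "region" (384x512 bool, what is visible of it).
- robot.mark_of(name, camera): "xyz" ([x, y, z] in mm, in world coordinates, good to about 4 mm: a listed point, or the origin of a listed thing).
The state is a dict: "time_s": time; "qpos": joint angles; "dq": joint speeds; "effort": joint torques, N m; "eef_pos": TCP position; "tool_rot": TCP orientation; "contact_force": force on the tool from outside, world axes, zero at the start; "moment": the same for the moment, N m; "grip_width": finger opening in mm.
Only numpy, scipy, OpenCV 4.12 (cv2) and the standard library are available. Lean on these libraries where they do the work, as an engineer would, in place of code of your own. Each camera call takes 0.05 s, during which the arm holds its last target.

## Working session

There is one attempt and no reset: what is moved stays moved. The work goes in short steps, Python scripts to look and compute and a tool call to move; the robot and the scene stay as the last step left them, time stands still between calls to the robot, and variables do not carry over. Pictures are saved under pics/ and viewed, and the job is handed in when it is done.

Besides the shell and the picture viewer there is one more tool, called after "Call:" as name(argument=value, ...), one argument or row to a line, values as JSON. step_arm: Moves the arm, as the interface text tells. Its arguments: {"type":"object","properties":{"series":{"type":"array","items":{"type":"array","items":{"type":"array","items":{"type":"number"}}}},"newtons":{"type":"number"}},"required":["series"]}

```bash
mkdir -p pics; ls; python3 - <<'E'
from rig import robot
import cv2,numpy as np
s=robot.sense();print(s, robot.nose_length)
for c in("scene","top"):
    p,d=robot.grab_frame(c);cv2.imwrite(f"pics/{c}0.png",p[:,:,::-1]);np.savez(f"pics/{c}0.npz",p=p,d=d)
    m=robot.camera_model(c);print(c,m)
for n in["dial_axis","hood_grip","mat_top","stud_red","glass","ring_aim","fine_mark"]:
  for c in("scene","top"):
    print(n,c,[(np.round(r["xyz"]),round(r["confidence"],2)) for r in robot.mark_of(n,c)[:3]])
E
```

```text
pics
{'time_s': 0.0, 'qpos': array([ 1.10452768e+00,  2.07410988e-01,  1.54294234e+00,  2.27288286e-05,
        1.39349609e+00, -1.50499814e-01]), 'dq': array([ 0.00010074,  0.00201036,  0.00075058, -0.0002413 ,  0.0001463 ,
        0.00077803]), 'effort': array([ 6.34294684e-04, -3.70876622e+01, -2.81415206e+01,  6.97341166e-02,
        3.63573676e-02, -1.74193915e-04]), 'eef_pos': array([178.4085094 , 546.24280392, 403.50093669]), 'tool_rot': array([-0.49384531, -3.10181764,  0.00336627]), 'contact_force': array([ 0.14294281, -0.09535776,  0.14348703]), 'moment': array([ 0.01742544, -0.06160588,  0.00357479]), 'grip_width': 94.02108310687196} 199.2
scene {'camera_matrix': array([[423.28875136,   0.        , 253.58048092],
       [  0.        , 423.28875136, 192.39640649],
       [  0.        ,   0.        ,   1.        ]]), 'cam_to_world': array([[-8.16355519e-01, -3.07205656e-01,  4.89068862e-01,
         1.14681072e+03],
       [ 5.77138603e-01, -4.65865107e-01,  6.70731492e-01,
         9.16711102e+02],
       [ 2.17876103e-02,  8.29815875e-01,  5.57611794e-01,
         9.035038
[... 547 characters left out ...]
    [ 0.00000000e+00,  0.00000000e+00,  0.00000000e+00,
         1.00000000e+00]])}
dial_axis scene []
dial_axis top [(array([501., -32.,  70.]), 0.72)]
hood_grip scene [(array([506., -28., 154.]), 0.89), (array([ 304., -155.,   86.]), 0.8), (array([ 214., -303.,   81.]), 0.68)]
hood_grip top [(array([ 303., -153.,   88.]), 0.85), (array([ 213., -306.,   83.]), 0.72), (array([505., -28., 155.]), 0.7)]
mat_top scene [(array([629., 331.,   5.]), 0.81)]
mat_top top [(array([633., 328.,   4.]), 0.68)]
stud_red scene []
stud_red top []
glass scene [(array([650.,   2.,  74.]), 0.73)]
glass top [(array([650.,   5.,  75.]), 0.65)]
ring_aim scene []
ring_aim top []
fine_mark scene []
fine_mark top []
```

View pics/scene0.png

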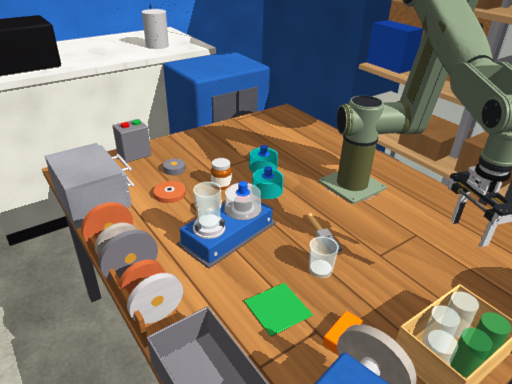

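View pics/top0.png

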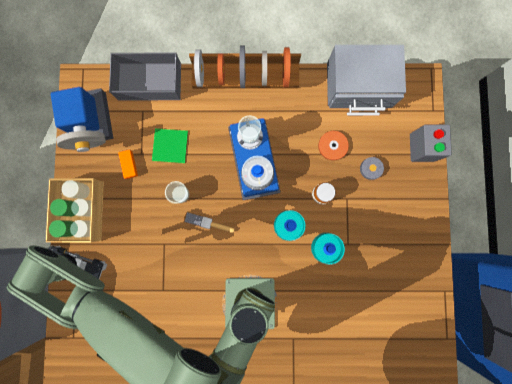

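```bash
cat > h.py <<'E'
import numpy as np,cv2
from rig import robot
from scipy.spatial.transform import Rotation as R
def proj(c,P):
    m=robot.camera_model(c);T=np.linalg.inv(m["cam_to_world"]);q=T[:3,:3]@np.asarray(P,float)+T[:3,3]
    q=q*[1,-1,-1];u=m["camera_matrix"]@q;return u[:2]/u[2]
def unproj_z(c,u,v,z):
    m=robot.camera_model(c);T=m["cam_to_world"];r=np.linalg.inv(m["camera_matrix"])@[u,v,1]
    r=T[:3,:3]@(r*[1,-1,-1]);o=T[:3,3];return o+r*(z-o[2])/r[2]
def crop(p,c,P,half,name,k=6):
    u=proj(c,P).round().astype(int);a=p[max(0,u[1]-half):u[1]+half,max(0,u[0]-half):u[0]+half]
    cv2.imwrite("pics/"+name,cv2.resize(a,None,fx=k,fy=k,interpolation=cv2.INTER_CUBIC)[:,:,::-1]);print(name,"offset",u-half)
E
python3 - <<'E'
from h import *
for c in("scene","top"):
    p=np.load(f"pics/{c}0.npz")["p"]
    for n,P in(("head",[505,-28,155]),("cand",[303,-154,87])):
        crop(p,c,P,45,f"{n}_{c}.png",6)
    for P in([505,-28,155],[303,-154,87],[213,-305,82],[631,330,6]):print(c,P,proj(c,P).round())
E
```

```text
head_scene.png offset [197 142]
cand_scene.png offset [223 126]
scene [505, -28, 155] [242. 187.]
scene [303, -154, 87] [268. 171.]
scene [213, -305, 82] [263. 150.]
scene [631, 330, 6] [277. 308.]
head_top.png offset [212 125]
cand_top.png offset [245 180]
top [505, -28, 155] [257. 170.]
top [303, -154, 87] [290. 225.]
top [213, -305, 82] [330. 249.]
top [631, 330, 6] [169. 145.]
```

View pics/head_scene.png

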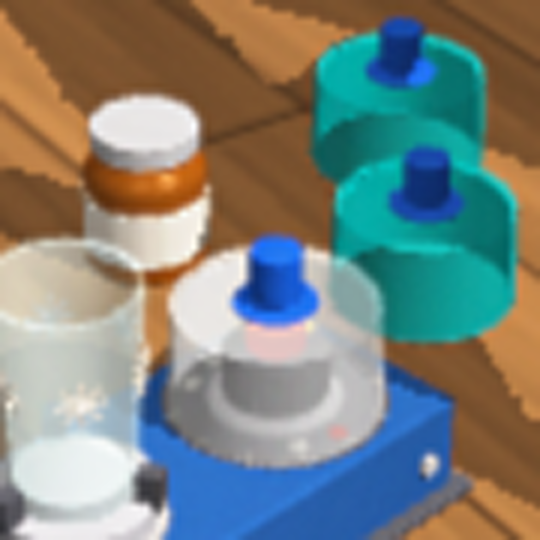

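View pics/head_top.png

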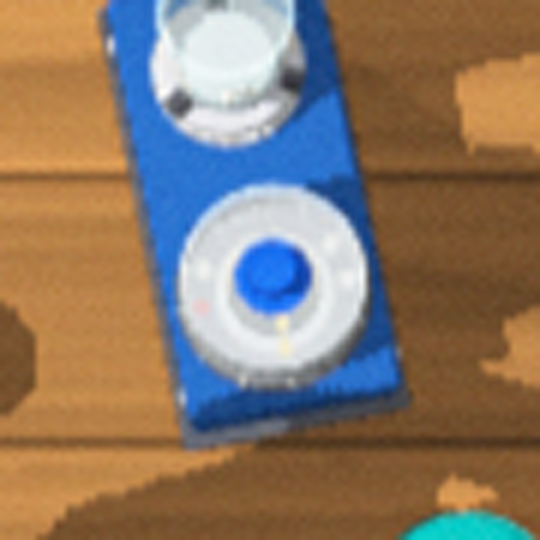

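```bash
python3 - <<'E'
from h import *
for c in("scene","top"):
    z=np.load(f"pics/{c}0.npz");p=z["p"].astype(int);d=z["d"]
    m=robot.camera_model(c);u0=proj(c,[505,-28,155]).round().astype(int)
    v,u=np.mgrid[0:384,0:512]
    r=np.stack([u,v,np.ones_like(u)],-1)@np.linalg.inv(m["camera_matrix"]).T*[1,-1,-1]
    W=(r*d[...,None])@m["cam_to_world"][:3,:3].T+m["cam_to_world"][:3,3]
    np.save(f"pics/W_{c}.npy",W)
    # blue grip top
    near=(abs(u-u0[0])<20)&(abs(v-u0[1])<20)&(W[...,2]>164)&(W[...,2]<178)&(d>0)&(abs(W[...,0]-505)<30)&(abs(W[...,1]+28)<30)
    q=W[near];print(c,len(q),np.median(q,0),q.min(0),q.max(0),(q.min(0)+q.max(0))/2)
    g=(p[...,1]>130)&(p[...,0]<80)&(p[...,2]<110)&(d>0)&(np.hypot(W[...,0]-631,W[...,1]-330)<130)&(W[...,2]<30)
    pts=np.argwhere(g)[:,::-1].astype(np.float32);print("mat",len(pts))
    w=np.array([unproj_z(c,*a,6)[:2] for a in pts],np.float32);print(cv2.minAreaRect(w))
    # head top points blue
    b=(p[...,2]>100)&(p[...,0]<90)&(p[...,2]>p[...,1]*1.5)&(abs(W[...,2]-70)<5)&(np.hypot(W[...,0]-570,W[...,1]+15)<230)
    w=W[b][:,:2].astype(np.float32);print("head",len(w),cv2.minAreaRect(w),W[b][:,2].mean())
for n in["jar","tumbler","block","stone","felt"]:
    print(n,[(np.round(r["xyz"]),round(r["confidence"],2)) for r in robot.mark_of(n,"top")[:2]])
for c in("scene","top"):
  for n in["hood_grip"]:
    print(n,c,[(np.round(r["xyz"],1),round(r["confidence"],2)) for r in robot.mark_of(n,c)[:3]])
E
```

```text
scene 49 [505.15987615 -23.6802871  169.13025382] [490.14662955 -42.40967793 164.4969556 ] [517.48710272 -12.45247314 173.19643387] [503.81686613 -27.43107553 168.84669474]
mat 1890
((628.137451171875, 329.08026123046875), (136.04803466796875, 133.83230590820312), 85.81298828125)
head 860 ((570.5018920898438, -10.793159484863281), (292.0242614746094, 139.77317810058594), 10.168819427490234) 69.54528140110024
top 50 [504.51151643 -29.15412824 170.37465888] [490.80087516 -43.67600408 164.24334116] [516.33284686 -18.26499081 176.79738218] [503.56686101 -30.97049744 170.52036167]
mat 1030
((628.0267333984375, 327.2367248535156), (134.21913146972656, 132.72743225097656), 85.70453643798828)
head 878 ((570.1419677734375, -16.851455688476562), (284.561279296875, 138.77938842773438), 11.476551055908203) 70.10288464062349
jar [(array([ 427., -291.,    2.]), 0.72)]
tumbler [(array([430., 280.,  -2.]), 0.91)]
block [(array([550., 491.,   3.]), 0.96)]
stone [(array([ 628., -340.,    2.]), 0.94), (array([428., 282.,  -1.]), 0.22)]
felt [(array([ 529., -490.,   -0.]), 0.59)]
hood_grip scene [(array([505.8, -27.5, 154. ]), 0.89), (array([ 304. , -155.3,   86.5]), 0.8), (array([ 213.9, -303.4,   80.6]), 0.68)]
hood_grip top [(array([ 302.7, -153.1,   87.9]), 0.85), (array([ 212.6, -305.7,   82.9]), 0.72), (array([504.7, -27.6, 155.1]), 0.7)]
```

The pictures show the clear hood with a blue grip at scene (242,187) / top (257,170), on the head. The turquoise look-alikes are at scene (268,171) and (263,150). Only the hood on the head is clear, so it is the one meant, and the enlarged crop confirms that. The yellow pointer is near -x, and the red stud shows on the +y side.

```bash
cat >> h.py <<'E'
def go(x,y,z,yaw=None,start=None):
    "shift in tool axes (cm) from measured pose to TCP xyz, keeps tool down; turn in deg to make tool vertical with given yaw of tool y"
    s=robot.sense();Rm=R.from_rotvec(s["tool_rot"]).as_matrix()
    d=Rm.T@(np.array([x,y,z])-s["eef_pos"])/10
    yy=np.arctan2(Rm[1,1],Rm[0,1]) if yaw is None else np.radians(yaw)
    ty=np.array([np.cos(yy),np.sin(yy),0]);tz=np.array([0,0,-1.]);T=np.stack([np.cross(ty,tz),ty,tz],1)
    r=np.degrees(R.from_matrix(Rm.T@T).as_rotvec())
    print("shift",d.round(2),"turn",r.round(1),"| tcp",s["eef_pos"].round(1),"yaw",np.degrees(np.arctan2(Rm[1,1],Rm[0,1])).round(1),"q",s["qpos"].round(2),"F",s["contact_force"].round(1),"w",round(s["grip_width"],1),"t",round(s["time_s"],2))
E
python3 -c "
from h import *
go(504.5,-28,400)"
```

```text
shift [-48.82 -44.49   0.46] turn [ 0. -0.  0.] | tcp [178.6 546.6 404.7] yaw 71.9 q [ 1.1   0.21  1.54  0.    1.39 -0.15] F [-0.3 -0.9 -0.1] w 94.1 t 1.15
```

Call:
step_arm(
  series=[
    [[-3, -2.7, 0, 0, 0, 0, -1], [-6, -5.4, 0, 0, 0, 0, -1], [-9, -8.2, 0, 0, 0, 0, -1], [-12, -11, 0, 0, 0, 0, -1], [-15, -13.6, 0, 0, 0, 0, -1], [-18, -16.4, 0, 0, 0, 0, -1], [-21, -19.1, 0, 0, 0, 0, -1], [-24, -21.8, 0, 0, 0, 0, -1], [-27, -24.6, 0, 0, 0, 0, -1], [-29, -26.4, 0, 0, 0, 0, -1]],
  ],
)

```text
time_s: 1.98
eef_pos: [373.2, 202.9, 405.1]
tool_rot: [0.497, 3.1, -0.001]
contact_force: [1.1, -0.5, 0.4]
grip_width: 94.3
```

```bash
python3 -c "
from h import *
go(504.5,-28,400)"
```

```text
shift [-19.68 -17.83   0.54] turn [-0.   0.1  0. ] | tcp [373.2 202.9 405.1] yaw 71.8 q [ 0.29 -0.13  1.89 -0.    1.38 -0.96] F [ 1.1 -0.5  0.4] w 94.3 t 1.98
```

Call:
step_arm(
  series=[
    [[-3, -2.7, 0, 0, 0, 0, -1], [-6, -5.4, 0, 0, 0, 0, -1], [-9, -8.2, 0, 0, 0, 0, -1], [-12, -10.9, 0.2, 0, 0, 0, -1], [-15, -13.6, 0.4, 0, 0, 0, -1], [-17.5, -15.9, 0.5, 0, 0, 0, -1], [-19, -17.2, 0.5, 0, 0, 0, -1], [-19.7, -17.8, 0.5, 0, 0, 0, -1], [-19.7, -17.8, 0.5, 0, 0, 0, -1]],
  ],
)

```text
time_s: 2.73
eef_pos: [504.9, -26.3, 399.6]
tool_rot: [0.498, 3.102, -0.0]
contact_force: [-0.9, -0.4, -0.4]
grip_width: 94.1
```

```bash
python3 -c "
from h import *
go(504.5,-28,343)
for c in('scene','top'):
    p,d=robot.grab_frame(c);crop(p,c,[505,-28,155],45,f'ap_{c}.png',6)
    print([(np.round(r['xyz'],1),round(r['confidence'],2)) for r in robot.mark_of('hood_grip',c)[:3]])
"
```

```text
shift [-0.01 -0.17  5.66] turn [-0.  0.  0.] | tcp [504.9 -26.3 399.6] yaw 71.8 q [-0.22  0.06  1.71 -0.    1.36 -1.48] F [-0.9 -0.4 -0.4] w 94.1 t 2.73
ap_scene.png offset [197 142]
[(array([ 215.9, -304.3,   85.2]), 0.88), (array([ 302.3, -153.1,   87.1]), 0.81), (array([505.7, -30. , 157.4]), 0.68)]
ap_top.png offset [212 125]
[(array([ 303.5, -152.1,   86.4]), 0.97), (array([506.4, -29.3, 157.6]), 0.72), (array([ 215.4, -305. ,   85.3]), 0.71)]
```

Call:
step_arm(
  series=[
    [[0, -0.2, 1, 0, 0, 0, -1], [0, -0.2, 2.2, 0, 0, 0, -1], [0, -0.2, 3.4, 0, 0, 0, -1], [0, -0.2, 4.4, 0, 0, 0, -1], [0, -0.2, 5.2, 0, 0, 0, -1], [0, -0.2, 5.6, 0, 0, 0, -1], [0, -0.2, 5.6, 0, 0, 0, -1]],
  ],
  newtons=15,
)

```text
time_s: 3.52
eef_pos: [503.1, -26.3, 342.3]
tool_rot: [-0.493, -3.1, -0.0]
contact_force: [-0.1, 0.9, -0.9]
grip_width: 93.8
```

```bash
python3 -c "
from h import *
go(504.5,-28,343)
for c in('scene','top'):
    p,d=robot.grab_frame(c);crop(p,c,[505,-28,155],45,f'dn_{c}.png',6)
"
```

```text
shift [-0.19 -0.11 -0.07] turn [-0.  -0.1 -0. ] | tcp [503.1 -26.3 342.3] yaw 71.9 q [-0.22  0.12  1.78 -0.    1.25 -1.48] F [-0.1  0.9 -0.9] w 93.8 t 3.52
dn_scene.png offset [197 142]
dn_top.png offset [212 125]
```

View pics/dn_scene.png

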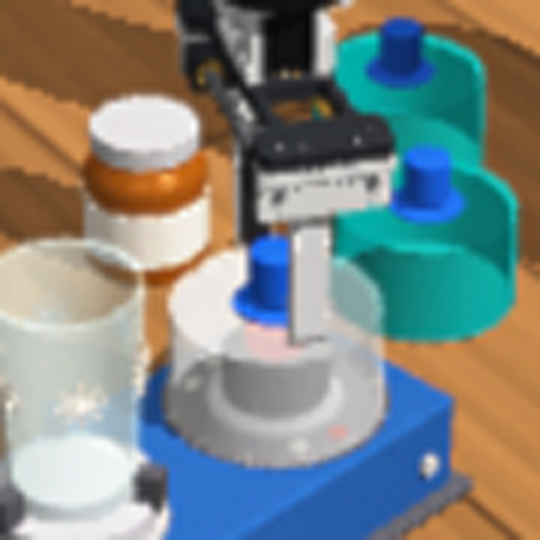

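The fingers straddle the blue grip, with a tip at crop (310,340). Closing.

Call:
step_arm(
  series=[
    [[-0.1, -0.1, 0, 0, 0, 0, -0.2], [-0.1, -0.1, 0, 0, 0, 0, 0.1], [-0.1, -0.1, 0, 0, 0, 0, 0.3], [-0.1, -0.1, 0, 0, 0, 0, 0.5], [-0.1, -0.1, 0, 0, 0, 0, 1], [-0.1, -0.1, 0, 0, 0, 0, 1], [-0.1, -0.1, 0, 0, 0, 0, 1], [-0.1, -0.1, 0, 0, 0, 0, 1], [-0.1, -0.1, 0, 0, 0, 0, 1], [-0.1, -0.1, 0, 0, 0, 0, 1]],
  ],
  newtons=15,
)

```text
time_s: 4.45
eef_pos: [504.2, -28.0, 343.6]
tool_rot: [-0.494, -3.102, 0.0]
contact_force: [-1.4, -2.9, 2.3]
grip_width: 30.7
```

Call:
step_arm(
  series=[
    [[0, 0, -0.2, 0, 0, 0, 1], [0, 0, -0.6, 0, 0, 0, 1], [0, 0, -1.2, 0, 0, 0, 1], [0, 0, -2, 0, 0, 0, 1], [0, 0, -3, 0, 0, 0, 1], [0, 0, -4, 0, 0, 0, 1], [0, 0, -5, 0, 0, 0, 1], [0, 0, -6, 0, 0, 0, 1], [0, 0, -7, 0, 0, 0, 1], [0, 0, -7.5, 0, 0, 0, 1]],
  ],
)

```text
time_s: 5.28
eef_pos: [504.6, -28.0, 420.9]
tool_rot: [0.493, 3.1, -0.0]
contact_force: [0.5, 0.9, -2.0]
grip_width: 29.7
```

```bash
python3 -c "
from h import *
go(490,120,420)
for c in('scene','top'):
    p,d=robot.grab_frame(c);cv2.imwrite(f'pics/lift_{c}.png',p[:,:,::-1])
    crop(p,c,[505,-28,155],60,f'lf_{c}.png',5)
"
```

```text
shift [ 5.99 13.62  0.08] turn [ 0.   0.2 -0. ] | tcp [504.6 -28.  420.9] yaw 71.9 q [-0.23  0.04  1.69  0.    1.41 -1.48] F [ 0.5  0.9 -2. ] w 29.7 t 5.28
lf_scene.png offset [182 127]
lf_top.png offset [197 110]
```

View pics/lf_scene.png

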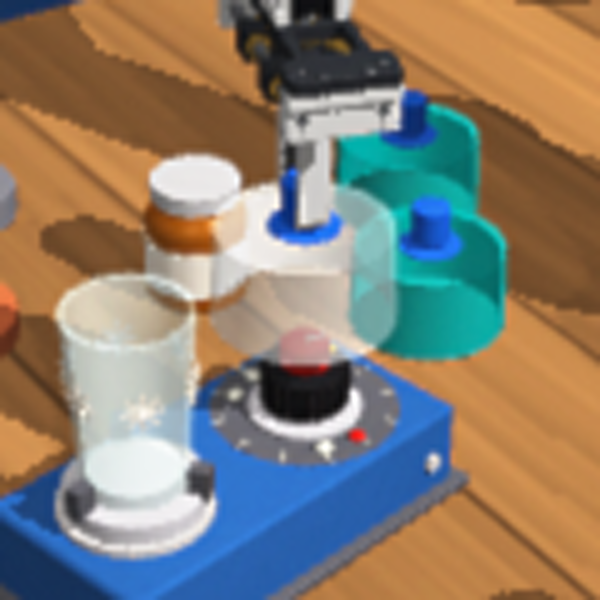

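The hood is held and clear of the knob. The red stud is at crop (357,436), and two white studs are also visible. Now carrying the hood around the glass.

Call:
step_arm(
  series=[
    [[0.7, 1.5, 0, 0, 0, 0, 1], [1.8, 4, 0, 0, 0, 0, 1], [3, 6.8, 0, 0, 0, 0, 1], [4.2, 9.5, 0, 0, 0, 0, 1], [5.2, 12, 0, 0, 0, 0, 1], [5.6, 14.8, 0, 0, 0, 0, 1], [5, 18, 0, 0, 0, 0, 1], [3.6, 21.2, 0, 0, 0, 0, 1], [2, 24.4, 0, 0, 0, 0, 1], [0.6, 27.5, 0, 0, 0, 0, 1]],
  ],
)

```text
time_s: 6.22
eef_pos: [584.6, 236.8, 417.7]
tool_rot: [-0.493, -3.102, 0.001]
contact_force: [1.0, -0.3, -1.1]
grip_width: 29.4
```

```bash
python3 -c "
from h import *
go(629,328.5,400)"
```

```text
shift [-1.38 10.09  1.76] turn [-0.  -0.1 -0. ] | tcp [584.6 236.8 417.7] yaw 71.9 q [ 0.25  0.31  1.38 -0.    1.45 -1.01] F [ 1.  -0.3 -1.1] w 29.4 t 6.22
```

Call:
step_arm(
  series=[
    [[-0.4, 2.5, 0, 0, 0, 0, 1], [-0.8, 5.2, 0, 0, 0, 0, 1], [-1.1, 7.8, 0.5, 0, 0, 0, 1], [-1.3, 9.3, 1.5, 0, 0, 0, 1], [-1.4, 10, 3, 0, 0, 0, 1], [-1.4, 10.1, 5, 0, 0, 0, 1], [-1.4, 10.1, 7.5, 0, 0, 0, 1], [-1.4, 10.1, 9.5, 0, 0, 0, 1], [-1.4, 10.1, 10.8, 0, 0, 0, 1], [-1.4, 10.1, 10.8, 0, 0, 0, 1]],
  ],
)

```text
time_s: 7.05
eef_pos: [626.9, 325.7, 304.6]
tool_rot: [-0.493, -3.093, 0.008]
contact_force: [-1.7, -0.8, -3.2]
grip_width: 29.6
```

```bash
python3 -c "
from h import *
go(629,328.5,279)
for c in('scene','top'):
    p,d=robot.grab_frame(c)
    crop(p,c,[629,328,50],60,f'pl_{c}.png',5)
"
```

```text
shift [-0.14  0.35  2.55] turn [-0.4 -0.5 -0. ] | tcp [626.9 325.7 304.6] yaw 71.9 q [ 0.36  0.57  1.26 -0.    1.32 -0.9 ] F [-1.7 -0.8 -3.2] w 29.6 t 7.05
pl_scene.png offset [218 236]
pl_top.png offset [107  83]
```

View pics/pl_scene.png

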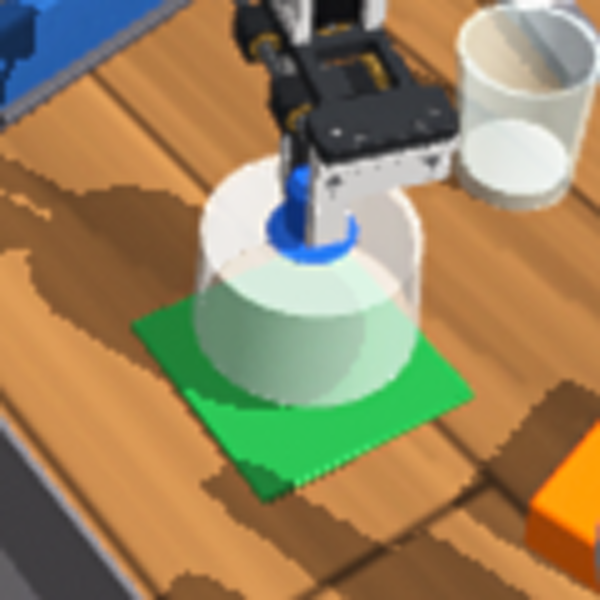

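Call:
step_arm(
  series=[
    [[-0.1, 0.3, 0.4, 0, 0, 0, 1], [-0.1, 0.3, 1, 0, 0, 0, 1], [-0.1, 0.3, 1.6, 0, 0, 0, 1], [-0.1, 0.3, 2, 0, 0, 0, 1], [-0.1, 0.3, 2, 0, 0, 0, 1], [-0.1, 0.3, 2, 0, 0, 0, 1]],
  ],
)

```text
time_s: 7.65
eef_pos: [630.3, 329.4, 290.1]
tool_rot: [-0.494, -3.102, 0.001]
contact_force: [0.8, 0.5, -2.4]
grip_width: 29.6
```

```bash
python3 -c "
from h import *
go(629,328.5,279)
"
```

```text
shift [ 0.1  -0.13  1.11] turn [-0. -0. -0.] | tcp [630.3 329.4 290.1] yaw 71.9 q [ 0.36  0.59  1.26 -0.    1.29 -0.89] F [ 0.8  0.5 -2.4] w 29.6 t 7.65
```

Call:
step_arm(
  series=[
    [[0.05, -0.1, 0.2, 0, 0, 0, 1], [0.05, -0.1, 0.4, 0, 0, 0, 1], [0.05, -0.1, 0.6, 0, 0, 0, 1], [0.05, -0.1, 0.75, 0, 0, 0, 1], [0.05, -0.1, 0.85, 0, 0, 0, 1], [0.05, -0.1, 0.85, 0, 0, 0, 1], [0.05, -0.1, 0.85, 0, 0, 0, 1]],
  ],
)

```text
time_s: 8.23
eef_pos: [629.7, 328.7, 282.0]
tool_rot: [-0.494, -3.102, 0.0]
contact_force: [0.0, 0.7, -1.0]
grip_width: 29.3
```

```bash
python3 -c "
from h import *
go(629,328.5,279)
"
```

```text
shift [ 0.06 -0.04  0.3 ] turn [-0. -0. -0.] | tcp [629.7 328.7 282. ] yaw 71.9 q [ 0.36  0.59  1.27  0.    1.28 -0.9 ] F [ 0.   0.7 -1. ] w 29.3 t 8.23
```

Call:
step_arm(
  series=[
    [[0, 0, 0.1, 0, 0, 0, 1], [0, 0, 0.1, 0, 0, 0, 1], [0, 0, 0.2, 0, 0, 0, 1], [0, 0, 0.2, 0, 0, 0, 1], [0, 0, 0.2, 0, 0, 0, 1]],
  ],
)

```text
time_s: 8.65
eef_pos: [629.7, 328.7, 280.1]
tool_rot: [-0.494, -3.102, 0.0]
contact_force: [-0.3, 0.9, -2.2]
grip_width: 29.5
```

Call:
step_arm(
  series=[
    [[0, 0, 0.05, 0, 0, 0, 1], [0, 0, 0.1, 0, 0, 0, 1], [0, 0, 0.1, 0, 0, 0, 1], [0, 0, 0.1, 0, 0, 0, 1]],
  ],
)

```text
time_s: 8.98
eef_pos: [629.8, 328.7, 279.7]
tool_rot: [0.494, 3.102, 0.0]
contact_force: [-1.6, -0.8, 1.2]
grip_width: 30.1
```

Call:
step_arm(
  series=[
    [[0, 0, 0.05, 0, 0, 0, 1], [0, 0, 0.05, 0, 0, 0, 1], [0, 0, 0.05, 0, 0, 0, 1]],
  ],
)

```text
time_s: 9.23
eef_pos: [629.8, 328.7, 279.7]
tool_rot: [0.494, 3.102, 0.0]
contact_force: [-2.5, -2.2, 5.5]
grip_width: 29.6
```

```bash
python3 -c "
from h import *
go(629,328.5,279)
for c in('scene','top'):
    p,d=robot.grab_frame(c)
    crop(p,c,[629,328,50],60,f'pm_{c}.png',5)
"
```

```text
shift [ 0.07 -0.04  0.07] turn [ 0.  0. -0.] | tcp [629.8 328.7 279.7] yaw 71.9 q [ 0.36  0.6   1.27 -0.    1.27 -0.9 ] F [-2.5 -2.2  5.5] w 29.6 t 9.23
pm_scene.png offset [218 236]
pm_top.png offset [107  83]
```

View pics/pm_scene.png

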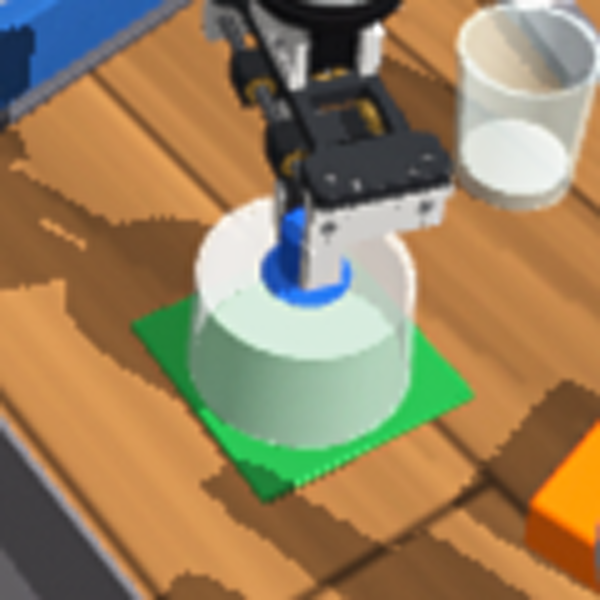

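The hood stands centred on the mat and the force is in contact. Release and go up.

Call:
step_arm(
  series=[
    [[0, 0, 0, 0, 0, 0, 0.3], [0, 0, 0, 0, 0, 0, 0.1], [0, 0, 0, 0, 0, 0, -0.2], [0, 0, 0, 0, 0, 0, -0.6], [0, 0, 0, 0, 0, 0, -1], [0, 0, 0, 0, 0, 0, -1], [0, 0, 0, 0, 0, 0, -1], [0, 0, 0, 0, 0, 0, -1]],
  ],
)

```text
time_s: 10.0
eef_pos: [629.8, 328.7, 278.5]
tool_rot: [0.494, 3.102, 0.0]
contact_force: [0.0, 0.7, 0.8]
grip_width: 75.9
```

Call:
step_arm(
  series=[
    [[0, 0, -0.5, 0, 0, 0, -1], [0, 0, -1.5, 0, 0, 0, -1], [0, 0, -3, 0, 0, 0, -1], [0, 0, -5, 0, 0, 0, -1], [0, 0, -7.5, 0, 0, 0, -1], [0, 0, -10, 0, 0, 0, -1], [0, 0, -12.5, 0, 0, 0, -1], [0, 0, -14, 0, 0, 0, -1], [0, 0, -14.5, 0, 0, 0, -1], [0, 0, -14.5, 0, 0, 0, -1]],
  ],
)

```text
time_s: 10.83
eef_pos: [630.0, 328.8, 427.9]
tool_rot: [0.493, 3.097, 0.005]
contact_force: [0.5, 0.3, 1.1]
grip_width: 94.0
```

```bash
python3 - <<'E'
from h import *
go(490,110,425)
for c in('scene','top'):
    p,d=robot.grab_frame(c);np.savez(f"pics/{c}1.npz",p=p,d=d)
    crop(p,c,[500,-28,100],45,f'kn_{c}.png',8)
    crop(p,c,[629,328,50],60,f'ho_{c}.png',5)
    for n in ["dial_axis","ring_grip","ring_aim","stud_red","fine_mark","hood_grip","glass"]:
        print(c,n,[(np.round(r['xyz'],1),round(r['confidence'],2)) for r in robot.mark_of(n,c)[:3]])
E
```

```text
shift [  6.52 -25.15   0.15] turn [ 0.2  0.3 -0. ] | tcp [630.  328.8 427.9] yaw 71.9 q [ 0.36  0.48  1.14  0.    1.52 -0.9 ] F [0.5 0.3 1.1] w 94.0 t 10.83
kn_scene.png offset [198 156]
ho_scene.png offset [218 236]
scene dial_axis [(array([543.9, 492. ,   0.6]), 0.45)]
scene ring_grip [(array([505.2, -33.4,  96.3]), 0.86), (array([485.6, -27.2, 120.9]), 0.32)]
scene ring_aim [(array([455.2, -38.1,  74.2]), 0.54)]
scene stud_red [(array([499.9, -34.1,  68.1]), 0.55), (array([630.2, 329.4,  93. ]), 0.55)]
scene fine_mark [(array([457.6, -36.1,  72.5]), 0.41)]
scene hood_grip [(array([ 212.9, -304.1,   83.5]), 0.97), (array([628.4, 328.9,  87.7]), 0.77), (array([ 306. , -153.8,   84.9]), 0.55)]
scene glass [(array([6.492e+02, 4.000e-01, 7.620e+01]), 0.86)]
kn_top.png offset [212 128]
ho_top.png offset [107  83]
top dial_axis [(array([501.1, -30.4,  67.4]), 0.95)]
top ring_grip [(array([501.5, -29. ,  96.4]), 0.82)]
top ring_aim [(array([501. , -29.8,  67.3]), 0.73), (array([502.1, -31.5,  97.2]), 0.72), (array([453.6, -40.3,  73.5]), 0.59)]
top stud_red [(array([454.3, -38.5,  72.3]), 0.44)]
top fine_mark [(array([486.1, -29.7, 125.6]), 0.48)]
top hood_grip [(array([ 218.2, -306.5,   85.5]), 0.81), (array([ 303.8, -150.5,   85.3]), 0.78), (array([633.4, 331.3,  92. ]), 0.56)]
top glass [(array([649.8,   3.2,  72.2]), 0.81)]
```

View pics/kn_top.png

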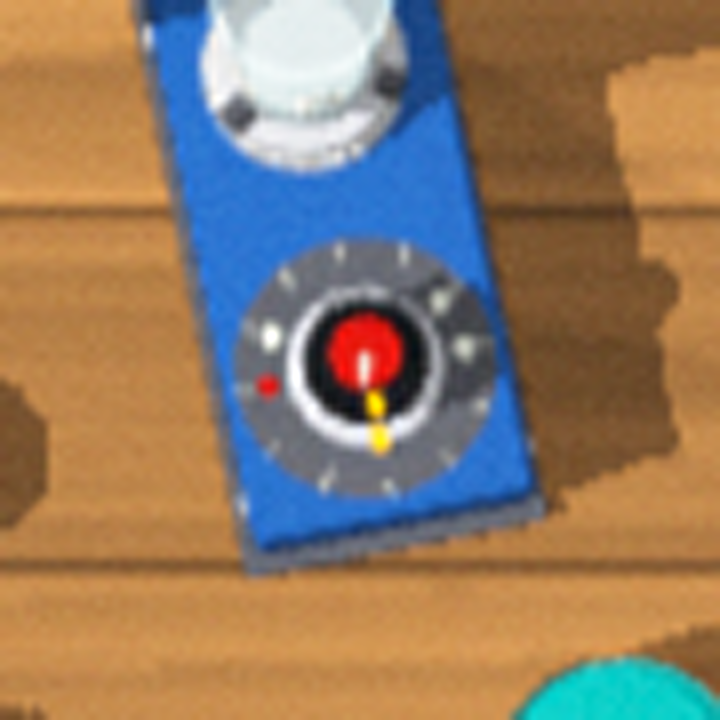

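View pics/kn_scene.png

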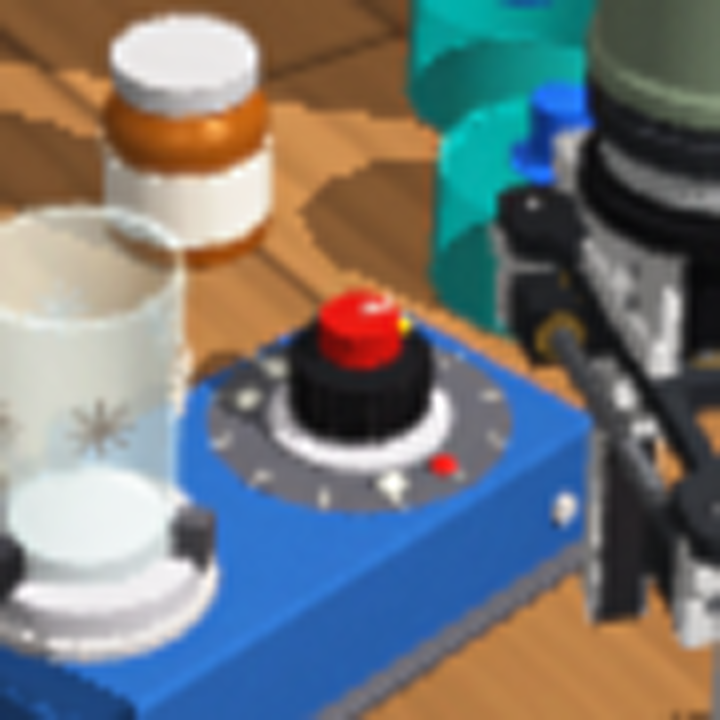

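View pics/ho_top.png

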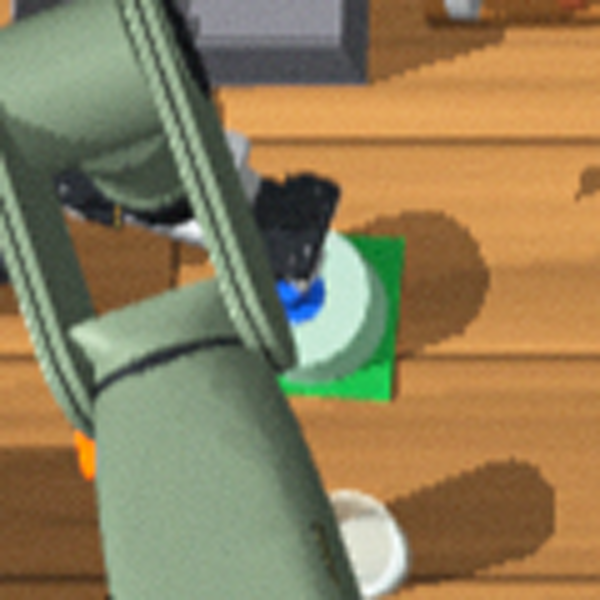

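In the top crop the red stud is at (268,385), with white studs at (271,338), (440,300) and (464,347). The pointer's tip is at (380,440), i.e. near -x. Measuring exactly.

```bash
python3 - <<'E'
from h import *
def cen(c,p,mask,z,box=None):
    n,l,st,ce=cv2.connectedComponentsWithStats(mask.astype(np.uint8))
    return [(st[i,4],ce[i].round(1),unproj_z(c,*ce[i],z)[:2].round(1)) for i in range(1,n)]
for c in("top","scene"):
    p=np.load(f"pics/{c}1.npz")["p"].astype(int);r,g,b=p[...,0],p[...,1],p[...,2]
    u0=proj(c,[501,-29,80]);v,u=np.mgrid[0:384,0:512];near=np.hypot(u-u0[0],v-u0[1])<32
    red=near&(r>150)&(g<90)&(b<90);yel=near&(r>180)&(g>140)&(b<110)
    print(c,"red z73",cen(c,p,red,73));print(" red z124",[x for x in cen(c,p,red,124)]);print(" yel z74",cen(c,p,yel,74));
    wh=near&(r>190)&(g>190)&(b>180);print(" white",cen(c,p,wh,73))
    dark=near&(r<60)&(g<60)&(b<60);print(" dark z106",[x for x in cen(c,p,dark,106) if x[0]>15])
E
```

```text
top red z73 [(np.int32(57), array([257.2, 171.6]), array([509.5, -30.6])), (np.int32(7), array([245. , 175.7]), array([493.6,  16.5]))]
 red z124 [(np.int32(57), array([257.2, 171.6]), array([501.9, -30.2])), (np.int32(7), array([245. , 175.7]), array([486.6,  15.3]))]
 yel z74 [(np.int32(7), array([230.9, 159.1]), array([558.3,  71.6])), (np.int32(5), array([258.4, 178.2]), array([483.8, -35.3])), (np.int32(5), array([259.2, 182.6]), array([466.6, -38.4])), (np.int32(1), array([229., 182.]), array([468.9,  78.2])), (np.int32(1), array([238., 186.]), array([453.4,  43.3])), (np.int32(3), array([231.7, 190.7]), array([435.3,  67.7])), (np.int32(6), array([236.5, 190.7]), array([435.3,  49. ])), (np.int32(1), array([239., 200.]), array([399.3,  39.2])), (np.int32(47), array([254.3, 201.8]), array([392.5, -19.4])), (np.int32(2), array([272.5, 201. ]), array([395.5, -89.4])), (np.int32(3), array([248., 204.]), array([383.9,   4.6])), (np.int32(10), array([255. , 204.8]), array([380.9, -22.2])), (np.int32(2), array([265.5, 204. ]), array([384. , -62.5]))]
 white [(np.int32(61), array([250
[... 1384 characters left out ...]
e [(np.int32(71), array([225.9, 181.8]), array([ 462.7, -194.7])), (np.int32(3), array([219.7, 191. ]), array([ 513.2, -155.3])), (np.int32(31), array([212.7, 200.4]), array([ 562.9, -119.1])), (np.int32(1), array([219., 195.]), array([ 528.2, -135.2])), (np.int32(4), array([219. , 197.8]), array([ 536.9, -120.9])), (np.int32(10), array([219.7, 204.2]), array([554.9, -86.9])), (np.int32(69), array([245.8, 211.5]), array([505.,  -4.])), (np.int32(71), array([217.6, 221.3]), array([609.4, -10.5])), (np.int32(4), array([268.2, 219. ]), array([467.6,  69.2]))]
 dark z106 [(np.int32(131), array([266.1, 191. ]), array([406.9, -25.9])), (np.int32(171), array([242.1, 204.5]), array([518.8,  -5.9]))]
```

Call:
step_arm(
  series=[
    [[0.6, -2.2, 0, 0, 0, 5, -1], [1.4, -5, 0, 0, 0, 10, -1], [2.2, -8.4, 0, 0, 0, 15, -1], [3, -11.6, 0, 0, 0, 20, -1], [3.8, -14.8, 0, 0, 0, 25, -1], [4.6, -18, 0, 0, 0, 30, -1], [5.4, -21.2, 0, 0, 0, 35, -1], [6.2, -24, 0, 0, 0, 40, -1], [6.5, -25.2, 0, 0, 0, 45, -1], [6.5, -25.2, 0, 0, 0, 50, -1]],
  ],
)

```text
time_s: 12.47
eef_pos: [488.3, 107.3, 424.0]
tool_rot: [1.768, 2.596, -0.001]
contact_force: [0.5, -0.0, 0.8]
grip_width: 94.2
```

```bash
python3 -c "
from h import *
go(501,-30,400,-30)"
```

```text
shift [-13.24  -3.85   2.41] turn [ 0.   0.1 51.5] | tcp [488.3 107.3 424. ] yaw 21.5 q [ 0.04  0.03  1.7  -0.    1.41 -0.33] F [ 0.5 -0.   0.8] w 94.2 t 12.47
```

Call:
step_arm(
  series=[
    [[-1.5, -0.4, 0, 0, 0, 6, -1], [-4, -1.2, 0, 0, 0, 12, -1], [-6.5, -1.9, 0, 0, 0, 18, -1], [-9, -2.6, 0.5, 0, 0, 24, -1], [-11, -3.2, 1, 0, 0, 30, -1], [-12.5, -3.6, 1.5, 0, 0, 36, -1], [-13.2, -3.85, 2, 0, 0, 42, -1], [-13.2, -3.85, 2.4, 0, 0, 48, -1], [-13.2, -3.85, 2.4, 0, 0, 51.5, -1], [-13.2, -3.85, 2.4, 0, 0, 51.5, -1]],
  ],
)

```text
time_s: 13.3
eef_pos: [503.1, -27.8, 399.5]
tool_rot: [-2.716, -1.578, 0.0]
contact_force: [-0.4, -0.6, -0.2]
grip_width: 93.4
```

```bash
python3 - <<'E'
from h import *
go(501,-30,276,-30)
for c in('scene',):
    p,d=robot.grab_frame(c)
    crop(p,c,[500,-28,130],50,f'pre_{c}.png',7)
    cv2.imwrite(f'pics/pre.png',p[:,:,::-1])
    for n in ["ring_grip","dial_axis","hood_grip"]:
        print(c,n,[(np.round(r['xyz'],1),round(r['confidence'],2)) for r in robot.mark_of(n,c)[:3]])
E
```

```text
shift [-0.29 -0.07 12.35] turn [-0.   0.   0.3] | tcp [503.1 -27.8 399.5] yaw -29.7 q [-0.23  0.06  1.72  0.    1.36  0.29] F [-0.4 -0.6 -0.2] w 93.4 t 13.3
pre_scene.png offset [193 143]
scene ring_grip [(array([506.4, -31. ,  97. ]), 0.56)]
scene dial_axis [(array([505.1, -31.3,  70.9]), 0.79)]
scene hood_grip [(array([ 301.8, -153.5,   85. ]), 0.93), (array([ 213.4, -304. ,   83.4]), 0.55)]
```

View pics/pre_scene.png

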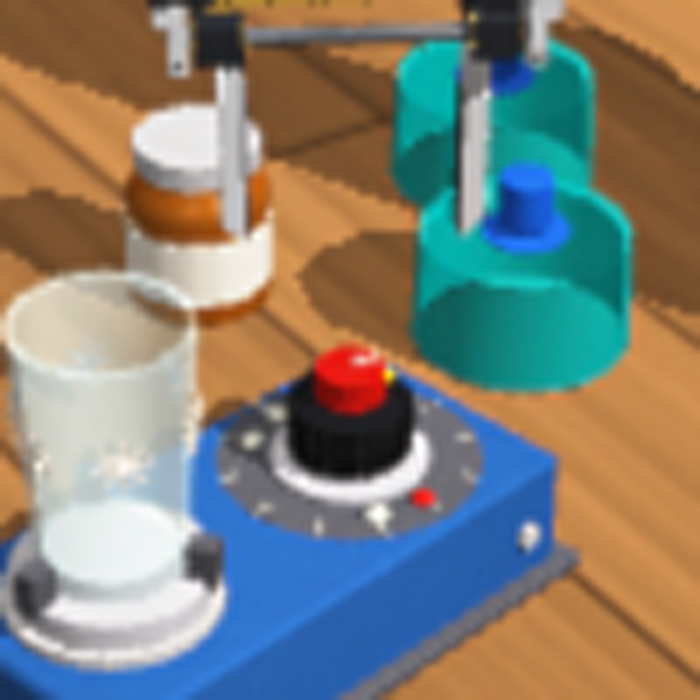

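Call:
step_arm(
  series=[
    [[-0.2, 0.1, 1, 0, 0, 0, -1], [-0.2, 0.1, 2.5, 0, 0, 0, -1], [-0.2, 0.1, 4, 0, 0, 0, -1], [-0.2, 0.1, 5.5, 0, 0, 0, -1], [-0.2, 0.1, 6.5, 0, 0, 0, -1], [-0.2, 0.1, 7, 0, 0, 0, -1], [-0.2, 0.1, 7, 0, 0, 0, -1], [-0.2, 0.1, 7, 0, 0, 0, -1]],
  ],
)

```text
time_s: 14.17
eef_pos: [503.2, -29.7, 329.7]
tool_rot: [2.715, 1.581, 0.0]
contact_force: [-0.2, -0.3, 0.2]
grip_width: 94.0
```

```bash
python3 - <<'E'
from h import *
go(503,-30,276,-30)
for c in('scene','top'):
    p,d=robot.grab_frame(c)
    crop(p,c,[500,-28,110],45,f'pr2_{c}.png',8)
E
```

```text
shift [-0.03 -0.01  5.37] turn [ 0.  -0.   0.4] | tcp [503.2 -29.7 329.7] yaw -29.6 q [-0.23  0.13  1.79  0.    1.22  0.29] F [-0.2 -0.3  0.2] w 94.0 t 14.17
pr2_scene.png offset [198 153]
pr2_top.png offset [212 128]
```

View pics/pr2_scene.png

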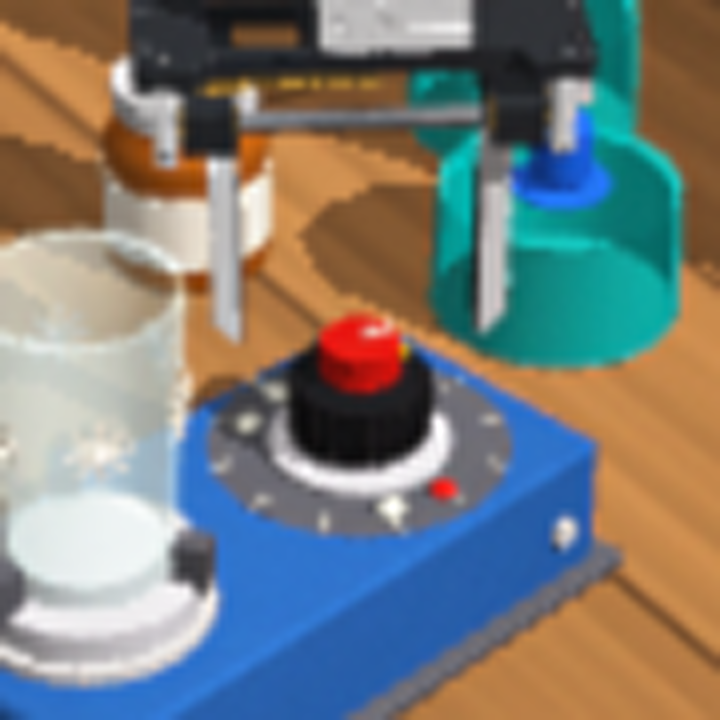

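View pics/pr2_top.png

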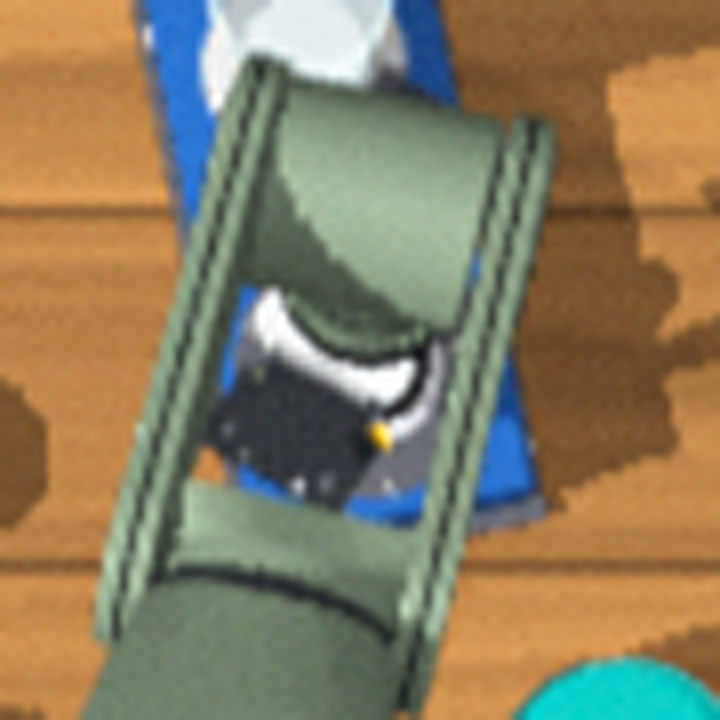

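The fingers straddle the knob in line with it, with tips at crop (235,335) and (487,330) and the knob centred at x≈360. Descending.

Call:
step_arm(
  series=[
    [[0, 0, 0.8, 0, 0, 0, -1], [0, 0, 1.6, 0, 0, 0, -1], [0, 0, 2.4, 0, 0, 0, -1], [0, 0, 3.2, 0, 0, 0, -1], [0, 0, 4, 0, 0, 0, -1], [0, 0, 4.7, 0, 0, 0, -1], [0, 0, 5.1, 0, 0, 0, -1], [0, 0, 5.1, 0, 0, 0, -1], [0, 0, 5.1, 0, 0, 0, -1]],
  ],
)

```text
time_s: 15.02
eef_pos: [503.1, -29.7, 278.3]
tool_rot: [-2.715, -1.58, 0.001]
contact_force: [-0.3, -0.5, -0.1]
grip_width: 94.0
```

```bash
python3 - <<'E'
from h import *
go(503,-30,277,-30)
for c in('scene','top'):
    p,d=robot.grab_frame(c)
    crop(p,c,[500,-28,110],45,f'pr3_{c}.png',8)
E
```

```text
shift [-0.03  0.01  0.13] turn [-0.   0.   0.4] | tcp [503.1 -29.7 278.3] yaw -29.6 q [-0.23  0.2   1.83  0.    1.11  0.29] F [-0.3 -0.5 -0.1] w 94.0 t 15.02
pr3_scene.png offset [198 153]
pr3_top.png offset [212 128]
```

View pics/pr3_scene.png

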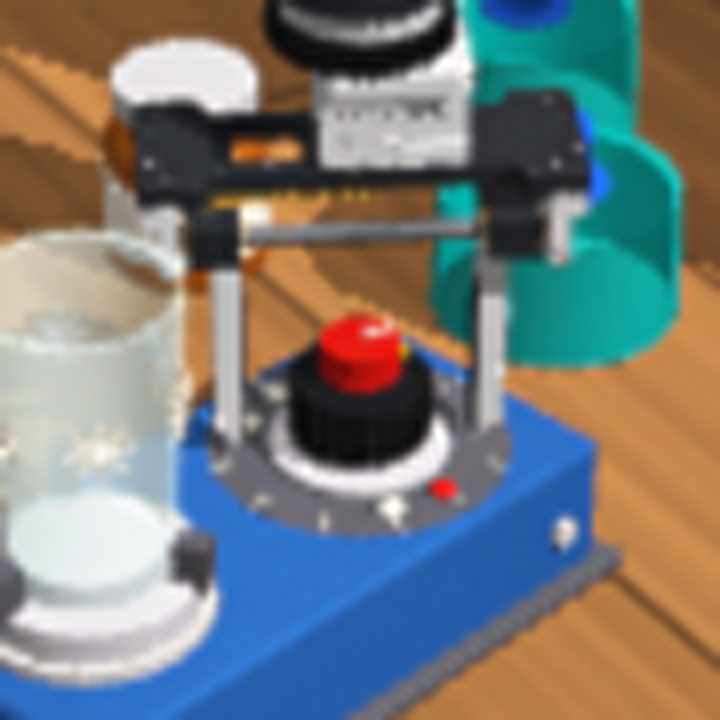

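Call:
step_arm(
  series=[
    [[0, 0, 0, 0, 0, 0, -0.8], [0, 0, 0, 0, 0, 0, -0.6], [0, 0, 0, 0, 0, 0, -0.5], [0, 0, 0, 0, 0, 0, -0.4], [0, 0, 0, 0, 0, 0, -0.35], [0, 0, 0, 0, 0, 0, -0.3], [0, 0, 0, 0, 0, 0, 0], [0, 0, 0, 0, 0, 0, 0], [0, 0, 0, 0, 0, 0, 0]],
  ],
  newtons=6,
)

```text
time_s: 15.87
eef_pos: [502.7, -29.5, 278.6]
tool_rot: [-2.714, -1.58, 0.002]
contact_force: [-2.6, 2.1, 3.6]
grip_width: 59.7
```

```bash
python3 -c "
from h import *
s=robot.sense();print(s['contact_force'],s['moment'])
go(503,-30,277)"
```

```text
[-2.57770531  2.14777197  3.56807874] [ 0.29489684  0.7572412  -0.06800835]
shift [-0.03  0.05  0.16] turn [-0.1  0.   0. ] | tcp [502.7 -29.5 278.6] yaw -29.6 q [-0.23  0.2   1.83  0.    1.11  0.29] F [-2.6  2.1  3.6] w 59.7 t 15.87
```

Call:
step_arm(
  series=[
    [[0, -0.1, 0, 0, 0, 0, 0.2], [0, -0.1, 0, 0, 0, 0, 0.2], [0, -0.1, 0, 0, 0, 0, 0.2]],
  ],
  newtons=35,
)

```text
time_s: 16.12
eef_pos: [502.3, -29.3, 278.7]
tool_rot: [2.715, 1.58, 0.0]
contact_force: [0.1, 0.5, 1.2]
grip_width: 59.6
```

Call:
step_arm(
  series=[
    [[0, 0, 0, 0, 0, 2, 0.2], [0, 0, 0, 0, 0, 5, 0.2], [0, 0, 0, 0, 0, 8, 0.2], [0, 0, 0, 0, 0, 11, 0.2], [0, 0, 0, 0, 0, 14, 0.2], [0, 0, 0, 0, 0, 17, 0.2], [0, 0, 0, 0, 0, 20, 0.2], [0, 0, 0, 0, 0, 23, 0.2], [0, 0, 0, 0, 0, 26, 0.2], [0, 0, 0, 0, 0, 30, 0.2]],
  ],
)

```text
time_s: 16.95
eef_pos: [502.4, -29.4, 278.6]
tool_rot: [3.033, 0.819, 0.001]
contact_force: [-0.3, -1.5, 0.5]
grip_width: 59.7
```

```bash
python3 - <<'E'
from h import *
s=robot.sense();print(s['contact_force'],s['moment'])
go(503,-30,277,-120)
for c in('scene','top'):
    p,d=robot.grab_frame(c)
    crop(p,c,[500,-28,110],45,f'r1_{c}.png',8)
E
```

```text
[-0.32965222 -1.51310113  0.45352683] [0.06980762 0.29829719 0.19090221]
shift [0.02 0.08 0.16] turn [ 0.  -0.  60.2] | tcp [502.4 -29.4 278.6] yaw -59.8 q [-0.23  0.2   1.83  0.    1.11  0.81] F [-0.3 -1.5  0.5] w 59.7 t 16.95
r1_scene.png offset [198 153]
r1_top.png offset [212 128]
```

View pics/r1_scene.png

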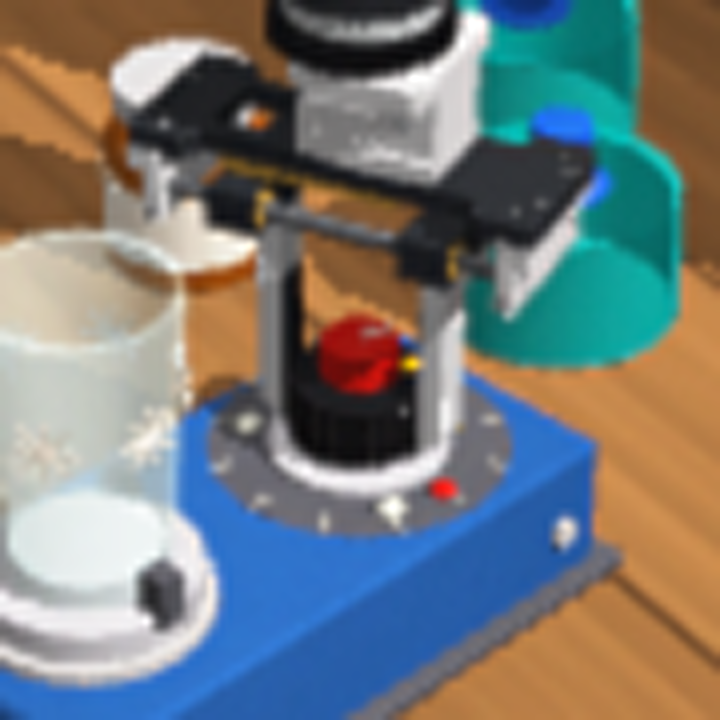

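The ring turns with the gripper: the pointer is now at crop (410,363), and the fine knob's mark hasn't moved. Continuing.

Call:
step_arm(
  series=[
    [[0, 0, 0, 0, 0, 3, 0.2], [0, 0, 0, 0, 0, 6, 0.2], [0, 0, 0, 0, 0, 9, 0.2], [0, 0, 0, 0, 0, 12, 0.2], [0, 0, 0, 0, 0, 15, 0.2], [0, 0, 0, 0, 0, 18, 0.2], [0, 0, 0, 0, 0, 21, 0.2], [0, 0, 0, 0, 0, 24, 0.2], [0, 0, 0, 0, 0, 27, 0.2], [0, 0, 0, 0, 0, 30, 0.2]],
  ],
)

```text
time_s: 17.88
eef_pos: [502.4, -29.5, 278.6]
tool_rot: [3.141, 0.009, 0.001]
contact_force: [-1.2, -1.1, 0.5]
grip_width: 59.6
```

Call:
step_arm(
  series=[
    [[0, 0, 0, 0, 0, 3, 0.2], [0, 0, 0, 0, 0, 6, 0.2], [0, 0, 0, 0, 0, 9, 0.2], [0, 0, 0, 0, 0, 12, 0.2], [0, 0, 0, 0, 0, 15, 0.2], [0, 0, 0, 0, 0, 18, 0.2], [0, 0, 0, 0, 0, 22, 0.2], [0, 0, 0, 0, 0, 26, 0.2], [0, 0, 0, 0, 0, 30, 0.2], [0, 0, 0, 0, 0, 30, 0.2]],
  ],
)

```text
time_s: 18.72
eef_pos: [502.3, -29.5, 278.7]
tool_rot: [3.037, -0.802, 0.001]
contact_force: [-1.3, -2.5, 0.1]
grip_width: 59.8
```

```bash
python3 - <<'E'
from h import *
s=robot.sense();print(s['contact_force'],s['moment'])
go(503,-30,277,-120)
for c in('scene','top'):
    p,d=robot.grab_frame(c)
    crop(p,c,[500,-28,110],45,f'r2_{c}.png',8)
E
```

```text
[-1.29554318 -2.46479076  0.05776323] [ 0.13561027  0.04566749 -0.03759174]
shift [0.08 0.01 0.17] turn [ 0.  -0.1  0.4] | tcp [502.3 -29.5 278.7] yaw -119.6 q [-0.23  0.2   1.83 -0.    1.11  1.86] F [-1.3 -2.5  0.1] w 59.8 t 18.72
r2_scene.png offset [198 153]
r2_top.png offset [212 128]
```

View pics/r2_scene.png

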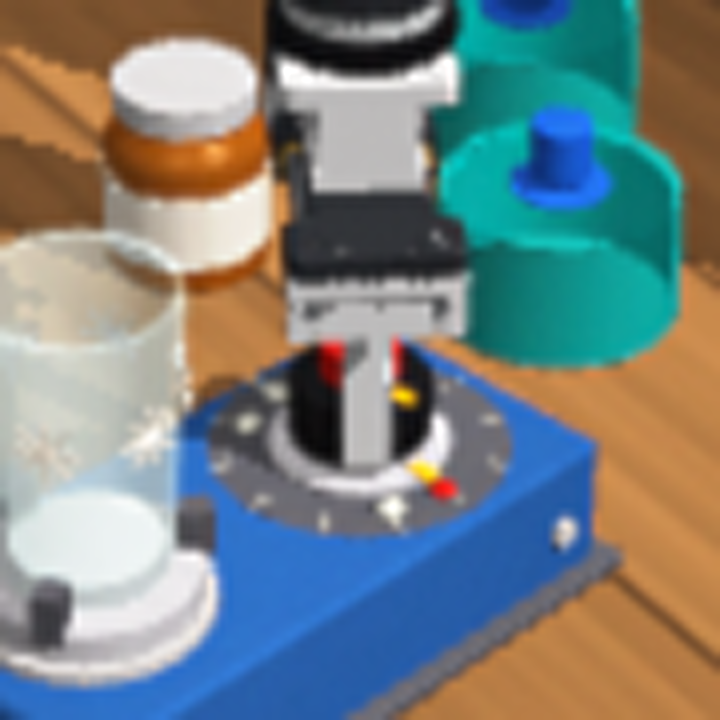

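The pointer, at crop (422,470), aims at the red stud at (442,488). Releasing and going up.

Call:
step_arm(
  series=[
    [[0, 0, 0, 0, 0, 0, -0.4], [0, 0, 0, 0, 0, 0, -0.6], [0, 0, 0, 0, 0, 0, -0.8], [0, 0, 0, 0, 0, 0, -1], [0, 0, 0, 0, 0, 0, -1], [0, 0, 0, 0, 0, 0, -1], [0, 0, 0, 0, 0, 0, -1], [0, 0, 0, 0, 0, 0, -1]],
  ],
)

```text
time_s: 19.48
eef_pos: [502.2, -29.2, 278.6]
tool_rot: [-3.037, 0.802, -0.0]
contact_force: [0.4, 0.7, -0.2]
grip_width: 94.0
```

Call:
step_arm(
  series=[
    [[0, 0, -0.5, 0, 0, 0, -1], [0, 0, -1.5, 0, 0, 0, -1], [0, 0, -3, 0, 0, 0, -1], [0, 0, -5, 0, 0, 0, -1], [0, 0, -7.5, 0, 0, 0, -1], [0, 0, -10, 0, 0, 0, -1], [0, 0, -12, 0, 0, 0, -1], [0, 0, -13.5, 0, 0, 0, -1], [0, 0, -14, 0, 0, 0, -1], [0, 0, -14, 0, 0, 0, -1]],
  ],
)

```text
time_s: 20.32
eef_pos: [502.6, -29.3, 421.2]
tool_rot: [-3.037, 0.802, -0.008]
contact_force: [-1.2, 1.0, -0.1]
grip_width: 94.0
```

```bash
python3 - <<'E'
from h import *
go(420,100,430)
E
```

```text
shift [-13.57  -7.17  -0.94] turn [-0.1 -0.3 -0. ] | tcp [502.6 -29.3 421.2] yaw -119.6 q [-0.23  0.04  1.69 -0.    1.4   1.86] F [-1.2  1.  -0.1] w 94.0 t 20.32
```

Call:
step_arm(
  series=[
    [[-1.5, -0.8, 0, 0, 0, 0, -1], [-4, -2.1, 0, 0, 0, 0, -1], [-7, -3.7, 0, 0, 0, 0, -1], [-10, -5.3, 0, 0, 0, 0, -1], [-13, -6.9, 0, 0, 0, 0, -1], [-16, -8.5, 0, 0, 0, 0, -1], [-18.5, -9.8, 0, 0, 0, 0, -1], [-20, -10.6, 0, 0, 0, 0, -1], [-20, -10.6, 0, 0, 0, 0, -1], [-20, -10.6, 0, 0, 0, 0, -1]],
  ],
)

```text
time_s: 21.15
eef_pos: [379.4, 162.4, 417.4]
tool_rot: [3.037, -0.798, -0.003]
contact_force: [0.4, -1.0, -0.4]
grip_width: 93.9
```

```bash
python3 - <<'E'
from h import *
go(420,100,430)
for c in('scene','top'):
    p,d=robot.grab_frame(c)
    cv2.imwrite(f'pics/end_{c}.png',p[:,:,::-1]);np.savez(f"pics/{c}9.npz",p=p,d=d)
    crop(p,c,[500,-28,110],45,f'en_{c}.png',8)
    for n in ["ring_aim","fine_mark","stud_red","hood_grip","glass","tumbler","jar","block","stone","felt"]:
        print(c,n,[(np.round(r['xyz'],1),round(r['confidence'],2)) for r in robot.mark_of(n,c)[:3]])
a=np.array
p=np.load("pics/top9.npz")["p"].astype(int);r,g,b=p[...,0],p[...,1],p[...,2]
v,u=np.mgrid[0:384,0:512];u0=proj("top",[501,-29,80]);near=np.hypot(u-u0[0],v-u0[1])<20
for nm,m in(("red",near&(r>150)&(g<90)&(b<90)),("yel",near&(r>180)&(g>140)&(b<110))):
    n,l,st,ce=cv2.connectedComponentsWithStats(m.astype(np.uint8))
    print(nm,[(st[i,4],ce[i].round(1),unproj_z("top",*ce[i],73)[:2].round(1)) for i in range(1,n)])
E
```

```text
shift [ 6.6   3.44 -1.27] turn [ 0.1  0.1 -0. ] | tcp [379.4 162.4 417.4] yaw -119.4 q [ 0.19 -0.16  1.89 -0.    1.42  2.28] F [ 0.4 -1.  -0.4] w 93.9 t 21.15
en_scene.png offset [198 153]
scene ring_aim [(array([494.9,  17.1,  75.1]), 0.61)]
scene fine_mark [(array([630.4, 328.3,  90.3]), 0.65), (array([484.1, -31.4, 122.9]), 0.45)]
scene stud_red []
scene hood_grip [(array([ 305.9, -153.5,   84.7]), 0.93), (array([629.3, 325.6,  88.4]), 0.83), (array([ 215.1, -305.8,   84.4]), 0.58)]
scene glass [(array([ 621.9, -334.3,    1.6]), 0.66), (array([ 6.508e+02, -4.000e-01,  7.220e+01]), 0.56)]
scene tumbler [(array([428.6, 282.5,   0.5]), 0.97)]
scene jar [(array([ 428.9, -288.2,   -1. ]), 0.72)]
scene block [(array([547.3, 494.7,   2.4]), 0.59)]
scene stone [(array([ 6.242e+02, -3.370e+02, -6.000e-01]), 0.56)]
scene felt [(array([ 530.1, -489. ,   -3. ]), 0.62)]
en_top.png offset [212 128]
top ring_aim [(array([490.8,  14.2,  70.7]), 0.74)]
top fine_mark [(array([483.6, -29.2, 123.3]), 0.5)]
top stud_red []
top hood_grip [(array([ 304.4, -148.5,   83.5]), 0.8), (array([631.2, 327.3,  89.7]), 0.77), (array([ 215.2, -303.3,   84.9]), 0.67)]
top glass [(array([652.3,   3.3,  73.6]), 0.78)]
top tumbler [(array([632. , 324.4,   5.8]), 0.48)]
top jar [(array([ 428.4, -292.6,   -1.5]), 0.69)]
top block [(array([546.7, 490.4,   2.5]), 0.87)]
top stone [(array([ 629.6, -339.2,    3. ]), 0.8), (array([549.5, 493.9,   1.5]), 0.2)]
top felt [(array([ 528.5, -491.2,    1.8]), 0.83)]
red [(np.int32(40), array([257.4, 171.6]), array([509.8, -31.5])), (np.int32(7), array([245. , 175.7]), array([493.6,  16.5]))]
yel [(np.int32(11), array([249.5, 174.2]), array([499.6,  -0.7]))]
```

View pics/en_top.png

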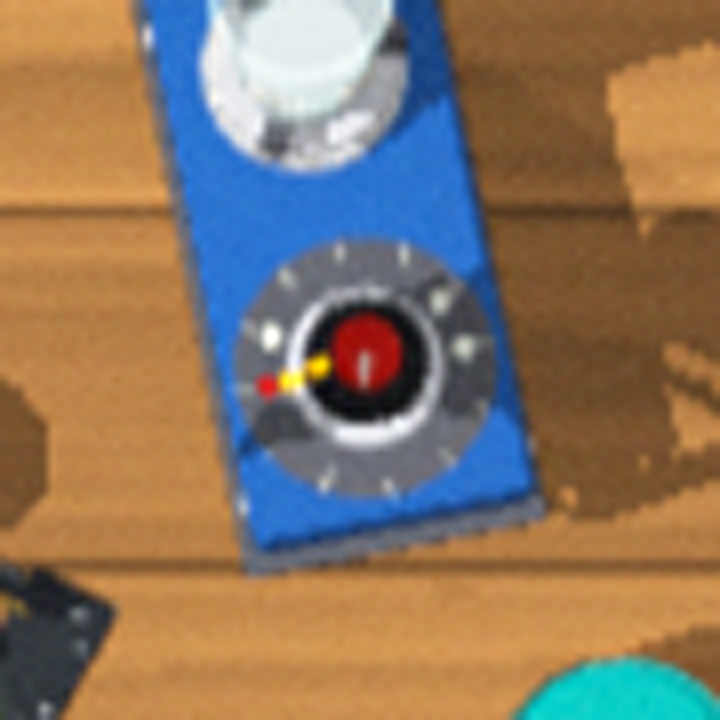

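View pics/en_scene.png

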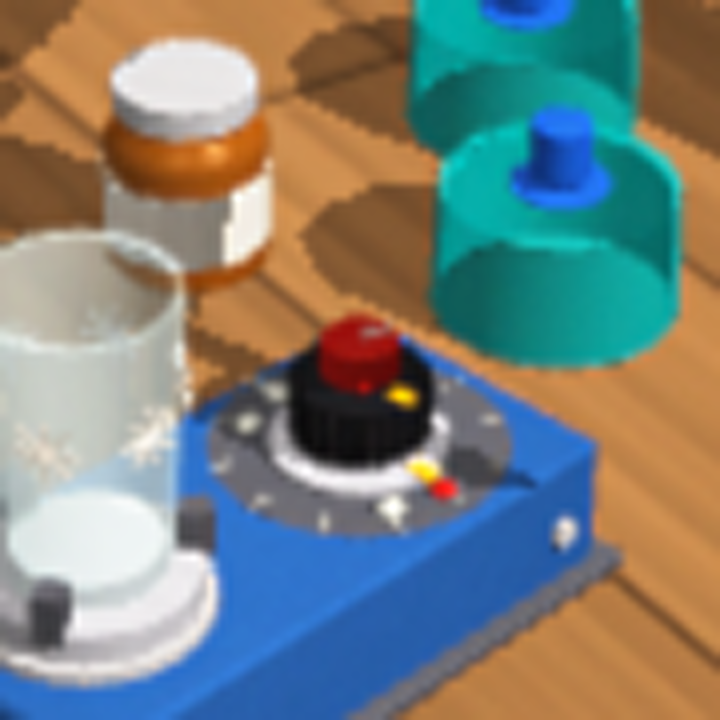

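View pics/end_scene.png

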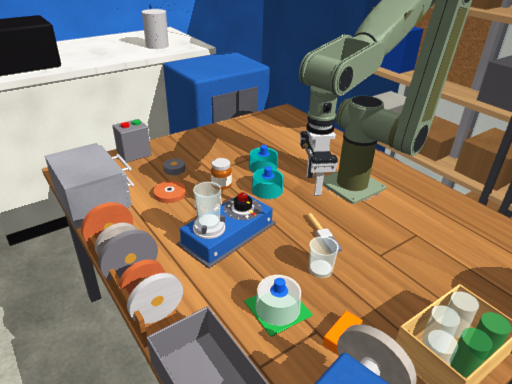

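View pics/end_top.png

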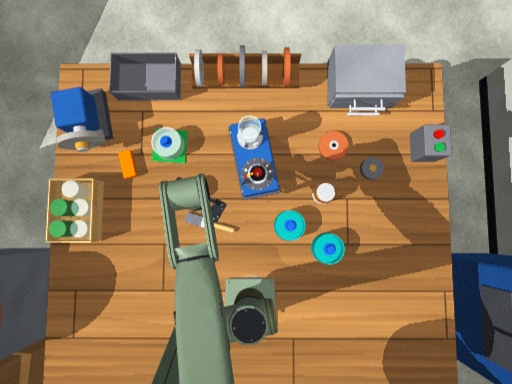

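The top crop shows the yellow pointer at (290,382) meeting the red stud at (268,385). The white line on the fine knob is where it was, at (364,365). The hood stands in the middle of the mat and the other things are in place, so I am handing in.

```bash
python3 -c "
from rig import robot
print(robot.finish_job())"
```

```text
the job is handed in; nothing more can be done
None
```

The clear hood now stands upright on the green mat, and the black ring's yellow pointer is clicked in at the red stud (ring about -1.571). I handed the job in after about 22 s, with the gripper open and clear of everything.

- **Hood:** I lowered it until it touched the mat, then let go. The last network readings put its grip at about (630, 326.5), and I measured the mat centre at about (628, 328).
- **Ring:** I gripped the band with 35 N and turned it 90 degrees clockwise. After I let go, both cameras showed the pointer aiming at the red stud.
- **Fine knob:** Its white line is in the same place in the pictures before and after.
- **Glass and bystanders:** The glass turned with the ring, as described, and I felt no bump at the wrist. The bystanders read where they were to within a few mm.
- **Readings that disagreed:** The networks gave no stud_red in the last pictures, so I located the stud by its colour. One top-camera "tumbler" report was really the hood; the scene camera found the tumbler in its place. A low-confidence "glass" report was the stone.
- **Knob axis:** The two cameras differed by about 4 mm on it, so I gripped midway, and the side force stayed under about 4 N.

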